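# Show the little bead picture to the stall's camera

## Robot

A 6-joint arm with a two-finger parallel gripper is mounted at the origin on the work surface. World frame = base frame: x ahead of the robot, y to its left, z up, the work surface at z = 0. Lengths are in mm, angles in rad, forces in N, time in s.
With the tool pointing down it reaches from about 350 to 850 mm from the base axis. Payload 8.1 kg.
Tool frame: the origin (TCP) lies at the very end of the fingers, on their centre line; the grasp point (between the pads) lies robot.grip_depth behind it (robot.grip_depth is the distance from the TCP to the grasp point, in mm); z points along the fingers, x is the direction in which the jaws open and shut, and the axes are right-handed (so a half turn about z gives the same grasp; the last joint's range is limited). The gripper opens to 85 mm and grips with 20 to 120 N. Pads are 22 mm wide; open, the fingers measure 114 mm over their backs; the gripper's body (76 mm by 85 mm) begins 54 mm behind the grasp point. The pads swing forward as they close: fully open they stand 13 mm farther back than shut.
Start: joints at [1.085, 0.13, 1.488, -0, 1.523, -0.085], TCP at [234.073, 552.463, 231.292] pointing down, gripper open.
Joint ranges: [-2.96, 2.96], [-0.89, 2.26], [0.02, 2.5], [-1.34, 4.48], [0, 2.73], [-2.66, 2.66]. Speed limits (rad/s): [2.39, 2.39, 2.79, 3.14, 3.14, 3.14].

## Interface

Orientations are given as a unit quaternion [w, x, y, z].
In Python, from station import robot gives the robot as it stands.
- The arm moves only by the shell command python3 -m pendant 'ROWS' [FORCE]. ROWS is a JSON object of lists of equal length, an entry for each row: "offset": the shift along the tool's x, y, z in cm, a list of three; "turn": the turn, a rotation vector about the tool's x, y, z in degrees, a list of three; "grip": the closure, from 0 (fully open) to 1 (shut). A call has 1 to 10 rows; each row shifts and turns the commanded pose from where the row before left it, along the tool's axes as they then stand; what a row does not reach is not made up. A row lasts 1/8 s, in which the tool goes at most 62.5 mm and 10.7 degrees, less where a joint would pass 70% of its speed; a pose out of reach is approached as far as the arm can. A call is refused whole if a number of a shift passes 6.25 or a number of a turn 10.7, either way. A call with a gripper value outside its range is refused whole. The fingers move at their own pace and stop on an object; FORCE is the grip in N (left out, the last holds). Time passes only in rows, so rows that do not move let the fingers close. It gives the time, the measured TCP pose, the force and the opening at its end, in the units of the state.
- robot.read_state(): the state, without advancing time (a new reading comes with each control period).
- robot.read_camera(name): name is "scene" or "top"; returns a dict with "color" (420x560x3 uint8, blue, green, red), "camera_matrix" (3x3 intrinsics, pixels), "k1" (the pictures are not rectified: a ray, as slopes to the right and down, at radius r is drawn at 1 + k1 r^2 times it, then the intrinsics apply), "world_to_cam" (4x4, takes a point from world to camera coordinates). Camera axes: x right, y up, looking along -z (the intrinsics and any distortion apply to the point x, -y, -z); pixel columns grow to the right and rows downward; lengths in mm; the calibration is good to about 2 mm. A picture is of the moment at which its call begins. There is no depth.
- robot.sign_off(): hands the job in, once; it reports no verdict.
The state is a dict: "time_s": time; "joint_positions": joint angles; "qvel": joint speeds; "joint_torque": joint torques, N m; "eef_pos": TCP position; "tcp_rot": TCP orientation; "ft_force": force on the tool from outside, world axes, zero at the start; "wrist_torque": the same for the moment, N m; "gripper_width": opening from 0.0 (shut) to 1.0 (fully open).
Only numpy, scipy, OpenCV 4.12 (cv2) and the standard library are available. Lean on these libraries where they do the work, as an engineer would, in place of code of your own. Each camera call takes 0.05 s, during which the arm holds its last target.

## Task

A bead picture is to be shown to the camera on the tripod for the stall's online shop: it is the little wooden shadow-box frame with the plinth, lying on its back among the other pictures. Stand it up on its plinth on the table and let go, so that you can take it afresh by its top rail; then lift it and hold it in the air, upright and squarely facing the camera, with the middle of its face straight in front of the lens and 20 cm away from it. Finish holding it still there, by the top rail, and leave the other things on the table where they are, without bumping the camera.

Things in the scene. Friction and masses are not known exactly. Their poses are not given: they have to be found in the camera images.
- nicho: The little shadow-box frame, the only wooden bead picture with a plinth (projecting foot). 100 mm tall, 60 wide, 20 deep, flat back, 0.10 to 0.18 kg. Starts on its back, face up, top roughly to the robot's left (within 40 degrees). Origin: on the back, middle of height and width. x points from foot to top (50 mm each way), y across, z out of the face. Stood on its plinth (x up) it stands steadily
- nicho_face (a point): centre of that frame's face, 20 mm in front of the back (z = 20), in the plane of the rails' front; axes as the frame's. Side rails are 12 mm wide; the beadwork between the rails is recessed 7 mm
- nicho_foot (a point): middle of the frame's bottom edge, 50 mm below its centre, 10 mm in front of the back; at table height when it stands. The plinth is the lowest 12 mm, 68 mm wide and 26 mm deep: it juts 4 mm out at each side and 6 mm to the front, none to the back
- nicho_top (a point): middle of the upper edge of the frame's top rail, 50 mm above its centre, 10 mm in front of the back; the rail is 20 mm high, 20 mm deep and 60 mm wide
- tripod: the camera's table tripod, fixed; origin on the table under its column, three feet 79 mm out. Its telescopic column carries the camera, centred over it: 34 mm deep, 108 wide, 71 high plus knobs to 77, with a lens barrel 54 mm across pointing roughly at the robot
- lens (a point): centre of the front of the camera's lens, 48 mm in front of the column and 192 to 242 mm above the table (column drawn out more or less); the camera reaches from 31 mm below it to 46 mm above. The camera looks level along minus x of this frame; y is sideways, z up
- square_frame: square wooden bead picture 90 x 90 x 14 mm lying face up, no plinth; a bystander; origin at the centre of its underside
- wide_frame: oblong wooden bead picture 125 x 80 x 14 mm lying face up, no plinth; a bystander; origin at the centre of its underside
- bead_jar_a: small clear jar of beads, 42 mm across, 49 mm high; a bystander; origin at the centre of its underside
- bead_jar_b: another jar of beads of the same size; a bystander; origin at the centre of its underside
- gift_box: cardboard gift box 75 x 75 x 30 mm; a bystander; origin at the centre of its underside
- spool: standing wooden spool of thread, 36 mm across, 50 mm high; a bystander; origin at the centre of its underside
- jaguar: beaded jaguar figurine, about 35 x 125 mm, 90 mm high; a bystander; origin at the centre of its underside
- pliers: flat-nose pliers lying flat, about 135 x 50 mm, 12 mm high; a bystander; origin at the centre of its underside
There are look-alikes about, which are no part of the job. Leave any green or turquoise look-alike of the nicho alone.

How it is judged:
By the outcome, as a careful person would: the job done as asked, in the order asked, and still so for the second after the job is handed in, while the arm keeps its last pose, push and grip.
It also fails if it takes over 64 s, if anything falls off the work surface, if the arm or the gripper's body presses on something with over 40 N, if the wrist force passes 120 N, or if a joint passes its speed limit or range.

## Working session

There is one attempt and no reset: what is moved stays moved. The work goes in short steps, Python scripts to look and compute and a shell command to move; the robot and the scene stay as the last step left them, time stands still between calls to the robot, and variables do not carry over. Pictures are saved under pics/ and viewed, and the job is handed in when it is done.

```bash
ls; mkdir -p pics
python3 - <<'E'
from station import robot
import cv2
print(robot.grip_depth, robot.read_state())
for n in("scene","top"):
    c=robot.read_camera(n); cv2.imwrite(f"pics/{n}0.png",c["color"]); print(n,c["camera_matrix"],c["k1"],c["world_to_cam"])
E
```

```text
pics
18.700000000000003 {'time_s': 0.0, 'joint_positions': array([ 1.08458865e+00,  1.31191499e-01,  1.48926326e+00,  2.66111059e-05,
        1.52299306e+00, -8.53812018e-02]), 'qvel': array([ 2.01847924e-04, -8.44075881e-05, -1.50134624e-03,  5.97723457e-04,
       -5.04933770e-05,  7.80178222e-04]), 'joint_torque': array([-1.05841405e-04, -5.69388199e+01, -5.00559890e+01, -2.20665838e-04,
        1.45754145e-02, -4.71458043e-05]), 'eef_pos': array([233.81387554, 551.97987315, 230.23510507]), 'tcp_rot': array([ 4.32719920e-04,  8.33720409e-01,  5.52186036e-01, -8.20575378e-04]), 'ft_force': array([-0.89163363, -0.11273113, -0.14369007]), 'wrist_torque': array([ 0.04570931, -0.0872212 ,  0.00940289]), 'gripper_width': 1.0026293518571385}
scene [[405.37989609   0.         273.92468746]
 [  0.         405.37989609 208.73524346]
 [  0.           0.           1.        ]] -0.06488004399256181 [[-2.08566394e-01  9.77929345e-01  1.24199243e-02  1.15523260e+02]
 [-7.88714616e-01 -1.75693852e-01  5.89118770e-01  3.54007811e+02]
 [ 5.78298638e-01  1.13074602e-01  8.07951001e-01 -1.42007205e+03]
 [ 0.00000000e+00  0.00000000e+00  0.00000000e+00  1.00000000e+00]]
top [[380.27329912   0.         283.47446299]
 [  0.         380.27329912 207.21473888]
 [  0.           0.           1.        ]] -0.03306325332440332 [[-2.65854830e-02 -9.99587029e-01 -1.09079332e-02  9.27150523e+00]
 [ 9.93771345e-01 -2.76089587e-02  1.07964154e-01 -5.61921881e+02]
 [-1.08220725e-01 -7.96971231e-03  9.94094944e-01 -1.28925551e+03]
 [ 0.00000000e+00  0.00000000e+00  0.00000000e+00  1.00000000e+00]]
```

View pics/scene0.png

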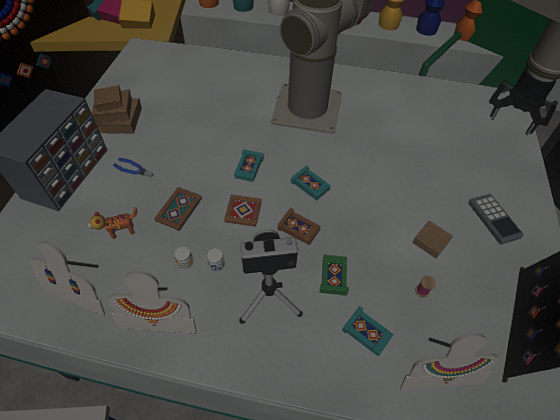

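View pics/top0.png

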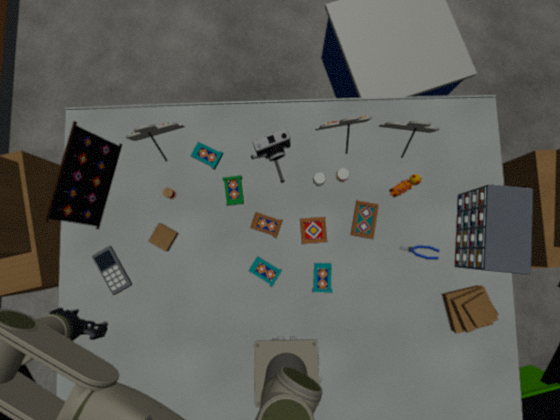

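The wooden nicho is at top (266,223) and scene (299,225). The camera and tripod are at top (270,147) and scene (270,260). I'll enlarge both.

```bash
cat > h.py <<'E'
import numpy as np, cv2
from station import robot
def cam(n): return robot.read_camera(n)
def proj(c,P):
    P=np.atleast_2d(np.asarray(P,float)); w=c["world_to_cam"]; p=P@w[:3,:3].T+w[:3,3]
    s=np.stack([p[:,0]/-p[:,2],-p[:,1]/-p[:,2]],1); s=s*(1+c["k1"]*(s**2).sum(1,keepdims=True))
    K=c["camera_matrix"]; return s*[K[0,0],K[1,1]]+[K[0,2],K[1,2]]
def ray(c,uv):
    K=c["camera_matrix"]; d=(np.asarray(uv,float)-[K[0,2],K[1,2]])/[K[0,0],K[1,1]]; s=d.copy()
    for _ in range(20): s=d/(1+c["k1"]*(s@s))
    w=c["world_to_cam"]; R=w[:3,:3]; o=-R.T@w[:3,3]; v=R.T@np.array([s[0],-s[1],-1]); return o,v/np.linalg.norm(v)
def atz(c,uv,z):
    o,v=ray(c,uv); return o+v*(z-o[2])/v[2]
def tri(rays):
    A=np.zeros((3,3));b=np.zeros(3)
    for o,v in rays: M=np.eye(3)-np.outer(v,v);A+=M;b+=M@o
    return np.linalg.solve(A,b)
def crop(c,name,x,y,w,h,s):
    im=cv2.resize(c["color"][y:y+h,x:x+w],None,fx=s,fy=s,interpolation=cv2.INTER_CUBIC)
    im=cv2.convertScaleAbs(im,alpha=1.5,beta=10)
    for i in range(0,w,10):
        cv2.line(im,(i*s,0),(i*s,6),(255,255,255),1); cv2.putText(im,str(x+i),(i*s,16),0,.35,(0,255,255),1)
    for j in range(0,h,10):
        cv2.line(im,(0,j*s),(6,j*s),(255,255,255),1); cv2.putText(im,str(y+j),(8,j*s+4),0,.35,(0,255,255),1)
    cv2.imwrite("pics/"+name,im)
E
python3 - <<'E'
from h import *
t=cam("top");s=cam("scene")
crop(t,"t1.png",235,120,70,125 and 60,11)
crop(t,"t2.png",240,200,60,48,12)
crop(s,"s1.png",230,225,75,60,10)
crop(s,"s2.png",270,200,60,48,12)
E
```

```text
(no output)
```

View pics/t1.png

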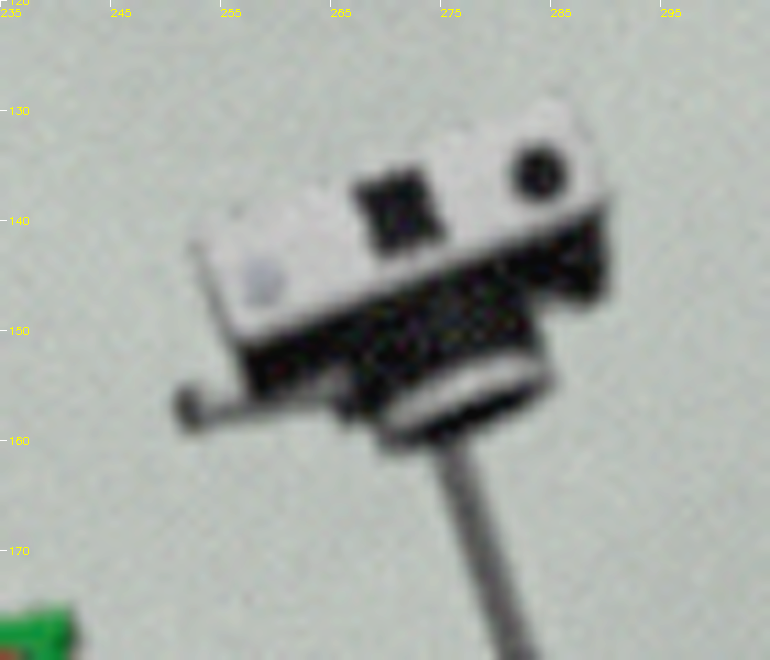

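View pics/t2.png

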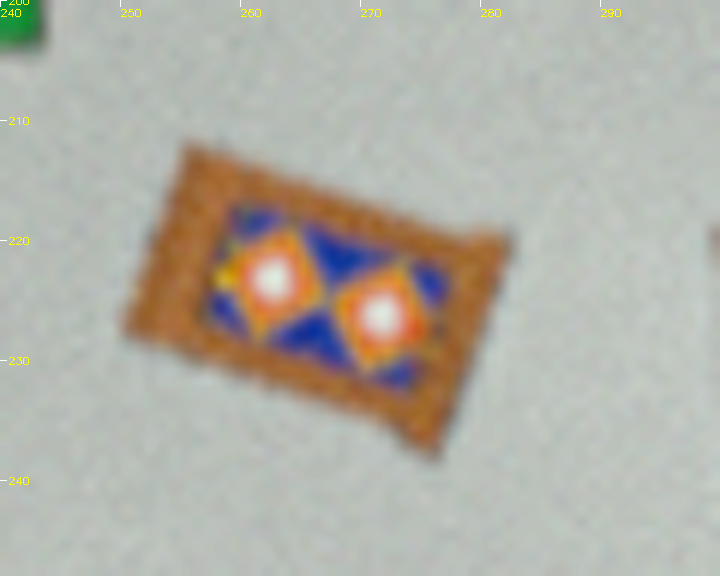

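View pics/s1.png

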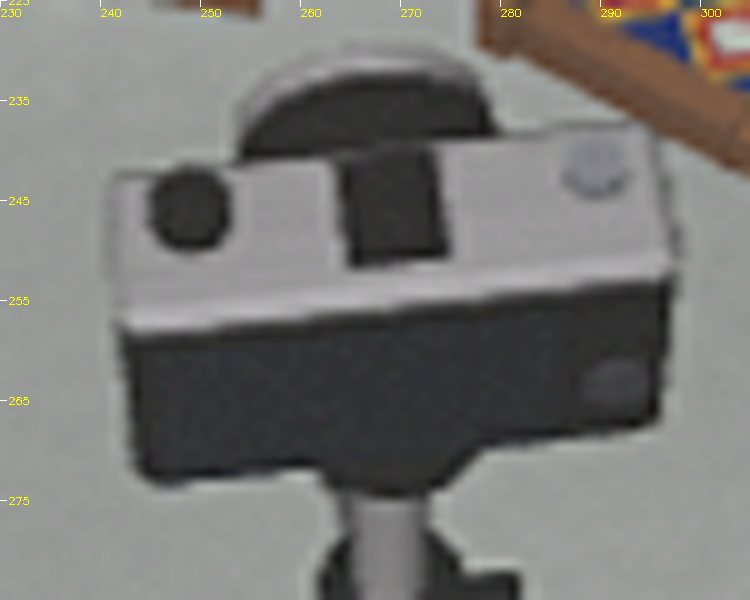

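View pics/s2.png

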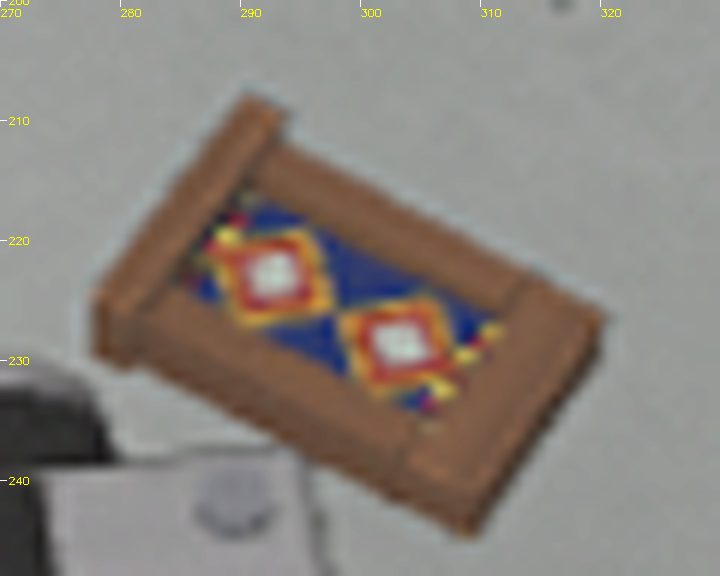

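```bash
cat > fit.py <<'E'
from h import *
from scipy.optimize import least_squares
t=cam("top");s=cam("scene")
def pose(p,P):
    c,sn=np.cos(p[2]),np.sin(p[2]); R=np.array([[c,-sn,0],[sn,c,0],[0,0,1]])
    return np.asarray(P,float)@R.T+[p[0],p[1],p[3] if len(p)>3 else 0]
def fit(T,S,p0):
    f=lambda p: np.concatenate([(proj(c,pose(p,[a for a,_ in L]))-[b for _,b in L]).ravel() for c,L in((t,T),(s,S)) if L])
    r=least_squares(f,p0,loss="soft_l1"); return r.x,f(r.x).reshape(-1,2).round(1)
T=[((50,-30,20),(255.3,212.3)),((50,30,20),(250,227.7)),((-50,-34,26),(282.2,219.5)),((-50,34,26),(275.8,238))]
S=[((50,30,20),(319.7,226.5)),((50,-30,20),(309,242.3)),((-50,34,26),(290.5,207.8)),((-50,-34,26),(278.2,225))]
for a,b in((T,S),(T,[]),([],S)):
    p,r=fit(a,b,[550,50,1.5]); print("nicho",p[:2].round(1),np.degrees(p[2]).round(1),r.tolist())
# camera body, z=0 at lens height
T=[((17,54,40),(252.5,140.5)),((-17,54,40),(257,151.3)),((-17,-54,40),(290,138.7)),((17,-54,40),(285.7,128.7))]
S=[((17,-54,40),(242,258)),((17,54,40),(297,252.5)),((-17,-54,40),(240.5,242.7)),((-17,54,40),(294.7,237.5)),((17,-54,-31),(244.3,273.3)),((17,54,-31),(295.7,268))]
for a,b in((T,S),(T,[]),([],S)):
    p,r=fit(a,b,[700,50,0,215]); print("tripod",p.round(1),np.degrees(p[2]).round(1),"lens",pose(p,[-48,0,0]).round(1),r.tolist())
    q=pose(p,[-48,0,0])
E
python3 fit.py
```

```text
nicho [507.2  59. ] 68.9 [[-0.5, -1.5], [-1.1, -0.7], [-0.2, -0.3], [-0.3, -0.3], [0.4, -0.6], [0.1, -0.7], [-0.7, -0.6], [-1.6, -0.9]]
nicho [504.7  57.2] 69.8 [[-0.2, -0.6], [-0.5, 0.2], [0.3, 0.1], [0.4, 0.2]]
nicho [509.1  60.3] 68.6 [[0.8, 0.2], [0.4, 0.1], [-0.2, 0.0], [-1.2, -0.4]]
tripod [7.343e+02 2.460e+01 3.000e-01 2.238e+02] 19.1 lens [688.9   8.9 223.8] [[-1.4, 0.7], [-1.9, 0.5], [-0.1, 0.3], [0.1, -0.3], [-0.8, -0.2], [0.7, -0.5], [-0.6, -0.2], [0.2, -0.5], [-1.2, 1.6], [-0.1, 1.4]]
tripod [7.494e+02 2.400e+01 3.000e-01 1.749e+02] 19.3 lens [704.1   8.2 174.9] [[0.3, 0.4], [-0.4, -0.2], [-0.1, -0.0], [0.2, -0.1]]
tripod [7.232e+02 2.280e+01 3.000e-01 2.047e+02] 19.1 lens [677.8   7.1 204.7] [[0.3, -0.5], [0.2, -0.6], [0.5, -0.1], [-0.2, -0.2], [-0.3, 0.9], [-0.5, 0.8]]
```

```bash
cat >> fit.py <<'E'
print("----")
for n,a,b in [("knob",(283.9,135.7),(248.8,245.8)),("shoe",(271.3,139.4),(268.6,245.7)),("button",(258.7,145.6),(288.8,242.3)),
  ("BL",(252.5,140.5),(297,252.5)),("FL",(257,151.3),(294.7,237.5)),("FR",(290,138.7),(240.5,242.7)),("BR",(285.7,128.7),(242,258))]:
    R=[ray(t,a),ray(s,b)]; x=tri(R); print(n,x.round(1),(proj(t,x)-a).round(1),(proj(s,x)-b).round(1))
p,r=fit(T,S[:4],[700,50,0,215]); print("toponly",p.round(1),np.degrees(p[2]),pose(p,[-48,0,0]).round(1),r.tolist())
lens=pose(p,[-48,0,0]);a=np.linspace(0,2*np.pi,9)[:-1]
for c in(t,s): print(proj(c,pose(p,[(-48,27*np.cos(q),27*np.sin(q)) for q in a])).round(1).tolist())
E
python3 fit.py|sed -n '/----/,$p'
```

```text
----
knob [743.8 -13.4 270.9] [[-0.5  0.1]] [[-0.7 -0. ]]
shoe [734.4  23.4 269.3] [[-0.4  0.1]] [[-0.7 -0. ]]
button [717.6  60.  267.8] [[-0.3  0.1]] [[-0.5 -0. ]]
BL [734.4  78.7 264. ] [[-0.5  0.1]] [[-0.8 -0. ]]
FL [701.8  67.2 263.2] [[-0.9  0.1]] [[-1.3 -0. ]]
FR [736.4 -31.4 264.1] [[-0.3  0.1]] [[-0.4 -0. ]]
BR [767.5 -20.1 262.3] [[-0.2  0. ]] [[-0.2 -0. ]]
toponly [7.348e+02 2.420e+01 3.000e-01 2.231e+02] 18.878130069398996 [689.4   8.7 223.1] [[-1.2, 0.5], [-1.8, 0.4], [0.1, 0.2], [0.3, -0.4], [-1.1, 0.1], [0.4, 0.0], [-0.8, 0.1], [0.0, 0.0]]
[[268.3, 161.4], [270.5, 159.0], [276.5, 156.1], [282.6, 154.5], [285.2, 155.2], [282.8, 157.6], [277.0, 160.3], [271.1, 161.9]]
[[278.6, 236.4], [275.0, 231.7], [265.7, 230.5], [256.3, 233.5], [252.8, 238.8], [256.8, 243.3], [265.8, 244.4], [274.7, 241.6]]
```

```bash
cat > plan.py <<'E'
from h import *
from scipy.spatial.transform import Rotation as R
def cur():
    st=robot.read_state(); q=st["tcp_rot"]; return R.from_quat([q[1],q[2],q[3],q[0]]),np.array(st["eef_pos"]),st
def rows(Rt,pt,n,R0=None,p0=None):
    """n identical rows (shift cm in tool axes, then turn deg) to go to the target"""
    if R0 is None: R0,p0,_=cur()
    rel=R0.inv()*Rt; rv=rel.as_rotvec()/n; S=sum(R.from_rotvec(rv*i).as_matrix() for i in range(n))
    o=np.linalg.solve(S,R0.inv().apply(np.asarray(pt)-p0))
    print(n,"offset cm",(o/10).round(3).tolist(),"turn",np.degrees(rv).round(2).tolist(),"|o|mm",np.linalg.norm(o).round(1))
def frame(xyaw,tilt=0,pre=None):
    """tool down with tool x at yaw deg, then turned tilt deg about tool x"""
    c,s=np.cos(np.radians(xyaw)),np.sin(np.radians(xyaw))
    return R.from_matrix(np.array([[c,s,0],[s,-c,0],[0,0,-1]]))*R.from_rotvec([np.radians(tilt),0,0])
def show():
    Rc,p,st=cur(); print("t",round(st["time_s"],2),"p",p.round(1),"\n",Rc.as_matrix().round(3),"\nj",np.round(st["joint_positions"],3),"F",np.round(st["ft_force"],1),"w",round(st["gripper_width"],3))
E
python3 - <<'E'
from plan import *
show(); rows(frame(67),[517,85,130],10)
E
python3 -m pendant '{"offset":[[-3.2,4.4,1],[-3.2,4.4,1],[-3.2,4.4,1],[-3.2,4.4,1],[-3.2,4.4,1],[-3.2,4.4,1],[-3.2,4.4,1],[-3.2,4.4,1],[-3.2,4.4,1],[-3.2,4.4,0]],"turn":[[0,0,0],[0,0,0],[0,0,0],[0,0,0],[0,0,0],[0,0,0],[0,0,0],[0,0,0],[0,0,0],[0,0,0]],"grip":[0,0,0,0,0,0,0,0,0,0]}'
python3 - <<'E'
from plan import *
show(); rows(frame(-21),[517,85,130],10);rows(frame(-21,-20),[517,85,100],10)
E
```

```text
t 0.4 p [234.  552.4 231.1] 
 [[ 0.39   0.921 -0.   ]
 [ 0.921 -0.39  -0.   ]
 [-0.    -0.    -1.   ]] 
j [ 1.085  0.131  1.488  0.     1.523 -0.085] F [-0.4  0.6 -0.2] w 1.002
10 offset cm [-3.198, 4.43, 1.012] turn [-0.0, 0.0, 0.0] |o|mm 55.6
time_s: 1.65
eef_pos: [514.5, 84.4, 140.5]
tcp_rot: [-0.0, 0.834, 0.552, -0.0]
ft_force: [0.5, 0.9, 0.2]
gripper_width: 1.0
t 1.65 p [514.5  84.4 140.5] 
 [[ 0.39   0.921 -0.001]
 [ 0.921 -0.39   0.   ]
 [-0.    -0.001 -1.   ]] 
j [ 0.064 -0.019  1.812  0.     1.35  -1.106] F [0.5 0.9 0.2] w 1.0
10 offset cm [0.028, 0.007, 0.105] turn [-0.0, 0.01, 8.8] |o|mm 1.1
10 offset cm [0.067, -0.054, 0.401] turn [-1.59, -1.53, 8.71] |o|mm 4.1
```

```bash
python3 -m pendant '{"offset":[[0.07,-0.05,0.4],[0.07,-0.05,0.4],[0.07,-0.05,0.4],[0.07,-0.05,0.4],[0.07,-0.05,0.4],[0.07,-0.05,0.4],[0.07,-0.05,0.4],[0.07,-0.05,0.4],[0.07,-0.05,0.4],[0.07,-0.05,0.4]],"turn":[[-1.6,-1.5,8.7],[-1.6,-1.5,8.7],[-1.6,-1.5,8.7],[-1.6,-1.5,8.7],[-1.6,-1.5,8.7],[-1.6,-1.5,8.7],[-1.6,-1.5,8.7],[-1.6,-1.5,8.7],[-1.6,-1.5,8.7],[-1.6,-1.5,8.7]],"grip":[0,0,0,0,0,0,0,0,0,0]}'
python3 - <<'E'
from plan import *
show(); rows(frame(-21,-20),[517,85,40],5)
t=cam("top");s=cam("scene")
crop(t,"t3.png",225,180,80,60,10)
crop(s,"s3.png",250,180,80,60,10)
# predicted nicho pose overlay pts
E
```

```text
time_s: 2.9
eef_pos: [517.5, 86.8, 100.9]
tcp_rot: [0.17, 0.968, -0.181, -0.029]
ft_force: [-0.4, -0.5, 0.7]
gripper_width: 1.0
t 2.9 p [517.5  86.8 100.9] 
 [[ 0.933 -0.341 -0.117]
 [-0.361 -0.876 -0.32 ]
 [ 0.006  0.34  -0.94 ]] 
j [ 0.262  0.241  1.65  -0.284  1.461  0.693] F [-0.4 -0.5  0.7] w 1.0
5 offset cm [-0.001, -0.381, 1.157] turn [-0.02, -0.06, -0.05] |o|mm 12.2
```

View pics/s3.png

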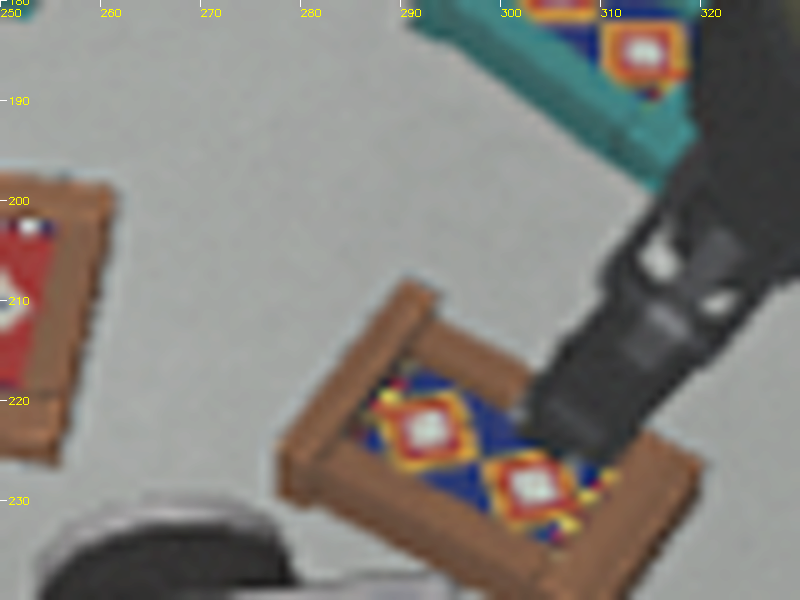

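View pics/t3.png

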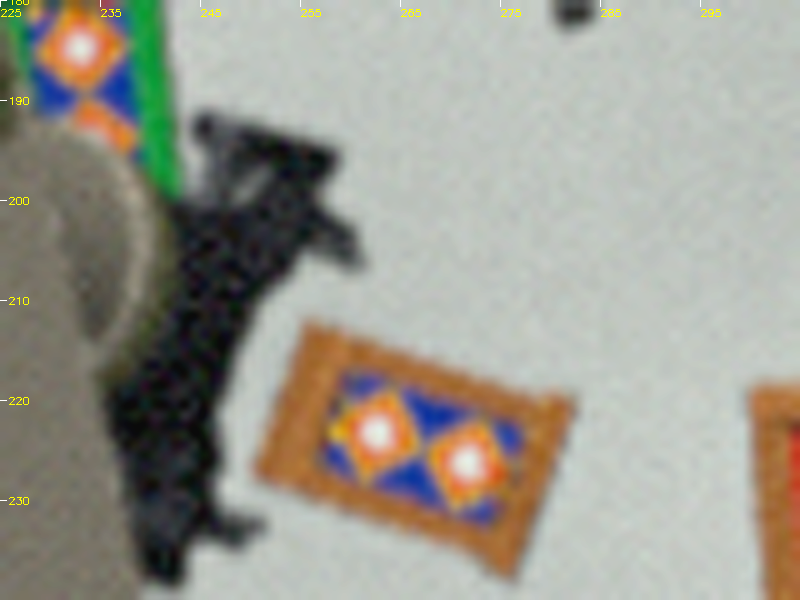

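Run:
```python
from plan import *
Rc,p,_=cur(); t=cam("top"); s=cam("scene")
for b in (0,7,13):
  P=[p+Rc.apply([sx*42.5,0,-b]) for sx in(-1,1)]; print(b,proj(t,P).round(1).tolist(),proj(s,P).round(1).tolist())
```

```text
0 [[250.9, 231.5], [259.7, 207.1]] [[318.9, 201.7], [302.2, 224.3]]
7 [[250.0, 231.1], [258.9, 206.6]] [[320.0, 200.6], [303.3, 223.3]]
13 [[249.3, 230.9], [258.2, 206.2]] [[320.9, 199.6], [304.1, 222.4]]
```

```bash
python3 -m pendant '{"offset":[[0,-0.38,1.15],[0,-0.38,1.15],[0,-0.38,1.15],[0,-0.38,1.15],[0,-0.38,1.15]],"turn":[[0,0,0],[0,0,0],[0,0,0],[0,0,0],[0,0,0]],"grip":[0,0,0,0,0]}'
python3 - <<'E'
from plan import *
show(); rows(frame(-21,-20),[517,85,2.5],4)
t=cam("top");s=cam("scene")
crop(t,"t4.png",225,180,80,60,10)
crop(s,"s4.png",265,190,80,60,10)
E
```

```text
time_s: 3.72
eef_pos: [517.0, 84.8, 39.4]
tcp_rot: [0.17, 0.969, -0.179, -0.029]
ft_force: [0.2, -0.3, -0.1]
gripper_width: 0.998
t 3.73 p [517.   84.8  39.4] 
 [[ 0.934 -0.336 -0.117]
 [-0.356 -0.878 -0.319]
 [ 0.005  0.34  -0.94 ]] 
j [ 0.259  0.317  1.683 -0.289  1.355  0.717] F [ 0.2 -0.3 -0.1] w 0.998
4 offset cm [-0.004, -0.319, 0.866] turn [-0.03, -0.07, 0.01] |o|mm 9.2
```

View pics/s4.png

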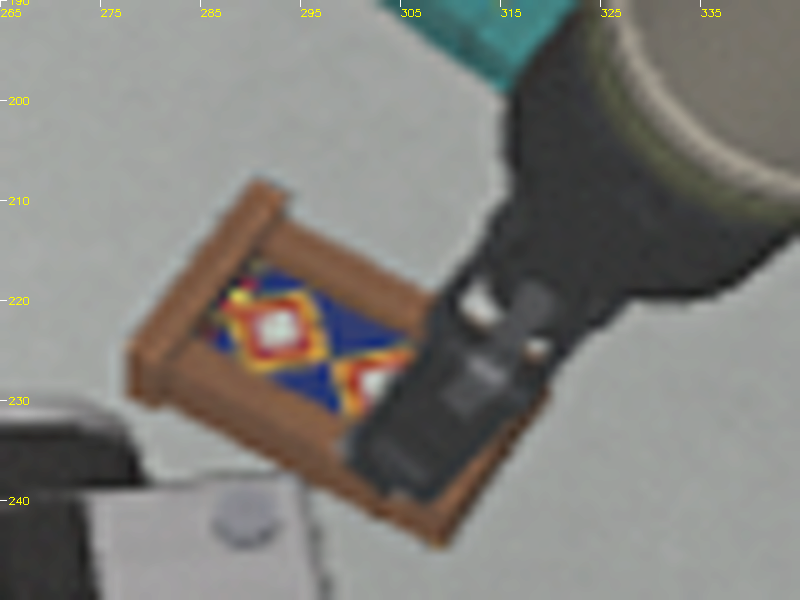

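View pics/t4.png

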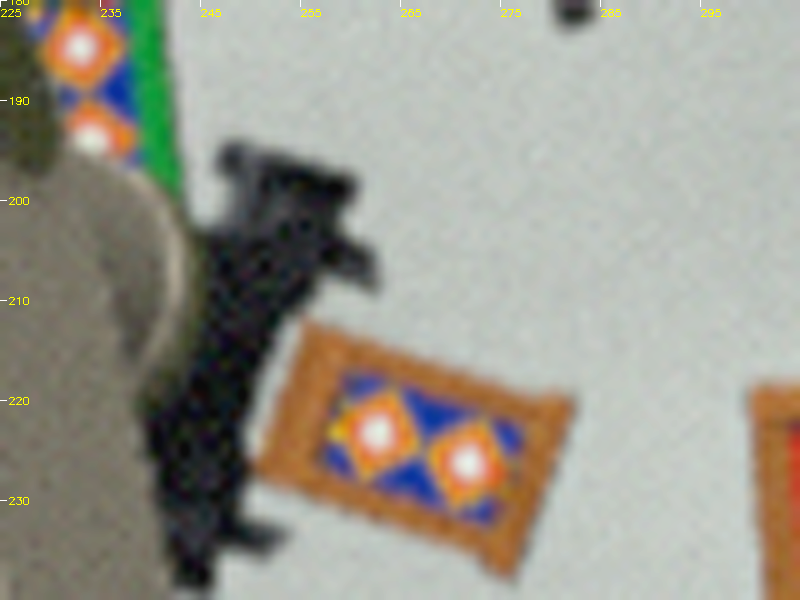

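```bash
python3 -m pendant '{"offset":[[0,-0.32,0.87],[0,-0.32,0.87],[0,-0.32,0.87],[0,-0.32,0.87],[0,0,0],[0,0,0],[0,0,0],[0,0,0]],"turn":[[0,0,0],[0,0,0],[0,0,0],[0,0,0],[0,0,0],[0,0,0],[0,0,0],[0,0,0]],"grip":[0,0,0,0,0.15,0.3,1,1]}' 60
python3 - <<'E'
from plan import *
show()
t=cam("top");s=cam("scene")
crop(t,"t5.png",225,180,80,60,10)
crop(s,"s5.png",265,190,80,60,10)
E
```

```text
time_s: 4.82
eef_pos: [518.0, 85.3, 4.0]
tcp_rot: [0.17, 0.969, -0.179, -0.028]
ft_force: [-0.3, 1.7, 1.5]
gripper_width: 0.687
t 4.83 p [518.   85.3   4. ] 
 [[ 0.934 -0.337 -0.116]
 [-0.356 -0.878 -0.319]
 [ 0.006  0.339 -0.941]] 
j [ 0.259  0.371  1.69  -0.293  1.295  0.736] F [-0.3  1.7  1.5] w 0.687
```

View pics/s5.png

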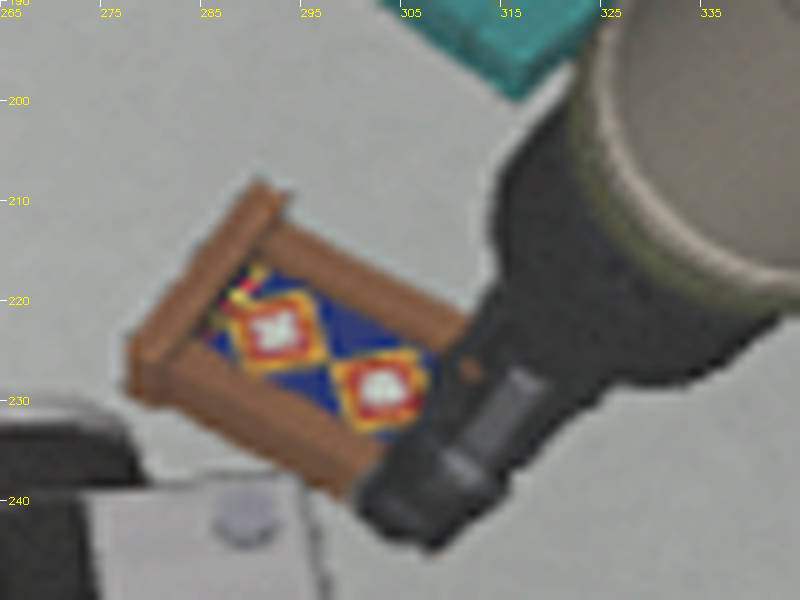

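View pics/t5.png

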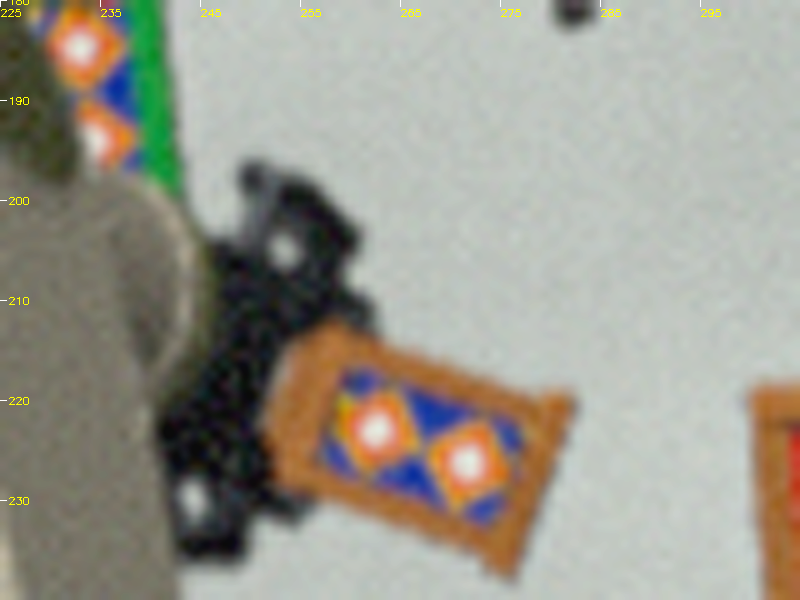

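```bash
cat >> plan.py <<'E'
def rel_save(pn,yaw):
    Rc,p,_=cur(); Rn=R.from_euler('z',yaw,degrees=True)
    import json; json.dump([ (Rc.inv()*Rn).as_quat().tolist(), Rc.inv().apply(np.array(pn)-p).tolist()],open("rel.json","w"))
def nicho():
    import json; a,b=json.load(open("rel.json")); Rc,p,_=cur(); return Rc*R.from_quat(a), p+Rc.apply(b)
def tool_for(Rn,pn):
    import json; a,b=json.load(open("rel.json")); Rt=Rn*R.from_quat(a).inv(); return Rt, np.array(pn)-Rt.apply(b)
def upright(fyaw):
    "nicho x up, face toward yaw"
    c,s=np.cos(np.radians(fyaw)),np.sin(np.radians(fyaw)); return R.from_matrix(np.array([[0,s,c],[0,-c,s],[1,0,0]]))
E
python3 - <<'E'
from plan import *
rel_save([507.5,59,0],69)
print(cur()[0].inv().apply([0,0,1]))
Rt,pt=tool_for(upright(-111),[500,65,110]); print(Rt.as_matrix().round(2),pt)
Rc,p,_=cur()
rows(Rc,p+[0,0,90],5)
rows(Rt,pt,10,Rc,p+[0,0,90])
E
```

```text
[ 0.00587846  0.33894832 -0.94078663]
[[ 0.93 -0.12  0.34]
 [-0.36 -0.32  0.88]
 [ 0.   -0.94 -0.34]] [498.90331285  61.20023515 138.27880919]
5 offset cm [0.011, 0.61, -1.693] turn [0.0, 0.0, 0.0] |o|mm 18.0
10 offset cm [-0.088, 0.13, -0.576] turn [9.0, 0.0, 0.06] |o|mm 6.0
```

```bash
python3 -m pendant '{"offset":[[0,0.6,-1.7],[0,0.6,-1.7],[0,0.6,-1.7],[0,0.6,-1.7],[0,0.6,-1.7]],"turn":[[0,0,0],[0,0,0],[0,0,0],[0,0,0],[0,0,0]],"grip":[1,1,1,1,1]}'
python3 - <<'E'
from plan import *
show(); Rt,pt=tool_for(upright(-111),[500,65,110]); rows(Rt,pt,10)
s=cam("scene")
crop(s,"s6.png",265,170,80,60,10)
E
```

```text
time_s: 5.55
eef_pos: [517.3, 85.9, 95.0]
tcp_rot: [0.17, 0.969, -0.179, -0.029]
ft_force: [-0.6, -0.5, -1.2]
gripper_width: 0.68
t 5.55 p [517.3  85.9  95. ] 
 [[ 0.934 -0.337 -0.116]
 [-0.356 -0.878 -0.319]
 [ 0.005  0.339 -0.941]] 
j [ 0.261  0.245  1.657 -0.284  1.449  0.69 ] F [-0.6 -0.5 -1.2] w 0.68
10 offset cm [-0.08, 0.138, -0.566] turn [9.0, 0.0, 0.06] |o|mm 5.9
```

View pics/s6.png

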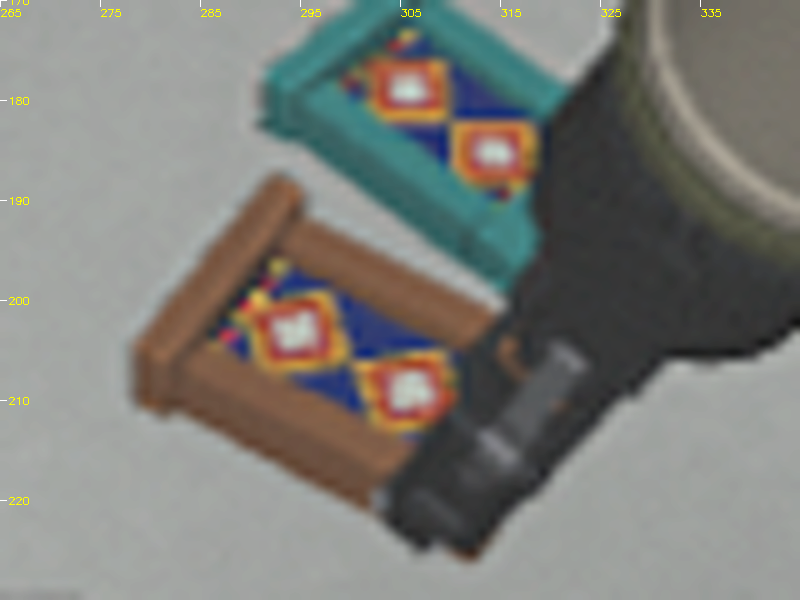

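```bash
python3 -m pendant '{"offset":[[-0.08,0.14,-0.57],[-0.08,0.14,-0.57],[-0.08,0.14,-0.57],[-0.08,0.14,-0.57],[-0.08,0.14,-0.57]],"turn":[[9,0,0],[9,0,0],[9,0,0],[9,0,0],[9,0,0]],"grip":[1,1,1,1,1]}'
python3 - <<'E'
from plan import *
show(); Rt,pt=tool_for(upright(-111),[500,65,110]); rows(Rt,pt,5)
E
```

```text
time_s: 6.22
eef_pos: [511.7, 81.5, 122.8]
tcp_rot: [-0.216, 0.96, -0.176, 0.044]
ft_force: [-0.8, -0.2, -2.2]
gripper_width: 0.684
t 6.22 p [511.7  81.5 122.8] 
 [[ 0.934 -0.318  0.16 ]
 [-0.356 -0.845  0.399]
 [ 0.008 -0.429 -0.903]] 
j [-0.252 -0.14   2.028  0.469  1.23  -0.044] F [-0.8 -0.2 -2.2] w 0.684
5 offset cm [-0.09, 0.134, -0.562] turn [8.95, 0.03, 0.12] |o|mm 5.8
```

```bash
python3 -m pendant '{"offset":[[-0.09,0.13,-0.56],[-0.09,0.13,-0.56],[-0.09,0.13,-0.56],[-0.09,0.13,-0.56],[-0.09,0.13,-0.56]],"turn":[[9,0,0],[9,0,0],[9,0,0],[9,0,0],[9,0,0]],"grip":[1,1,1,1,1]}'
python3 - <<'E'
from plan import *
show(); Rt,pt=tool_for(upright(-111),[500,65,110]); rows(Rt,pt,5)
c=cam("scene");cv2.imwrite("pics/s7.png",c["color"])
t=cam("top");cv2.imwrite("pics/t7.png",t["color"])
crop(c,"s7c.png",260,150,80,60,10)
E
```

```text
time_s: 6.85
eef_pos: [499.1, 60.3, 137.9]
tcp_rot: [-0.566, 0.804, -0.146, 0.108]
ft_force: [-0.6, -0.2, -1.9]
gripper_width: 0.687
t 6.85 p [499.1  60.3 137.9] 
 [[ 0.934 -0.113  0.339]
 [-0.358 -0.317  0.879]
 [ 0.008 -0.942 -0.336]] 
j [-0.719  0.231  2.075  1.086  1.585 -0.809] F [-0.6 -0.2 -1.9] w 0.687
5 offset cm [-0.01, -0.012, 0.012] turn [-0.04, 0.05, 0.09] |o|mm 0.2
```

View pics/s7.png

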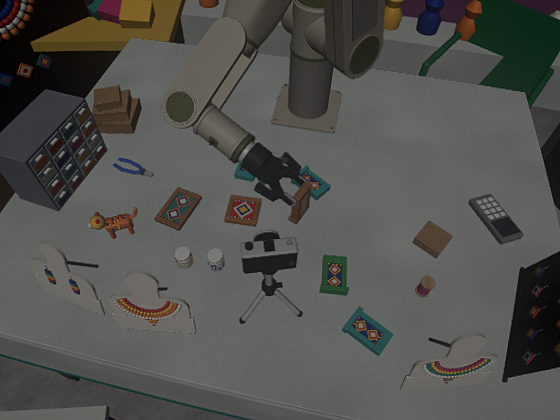

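View pics/s7c.png

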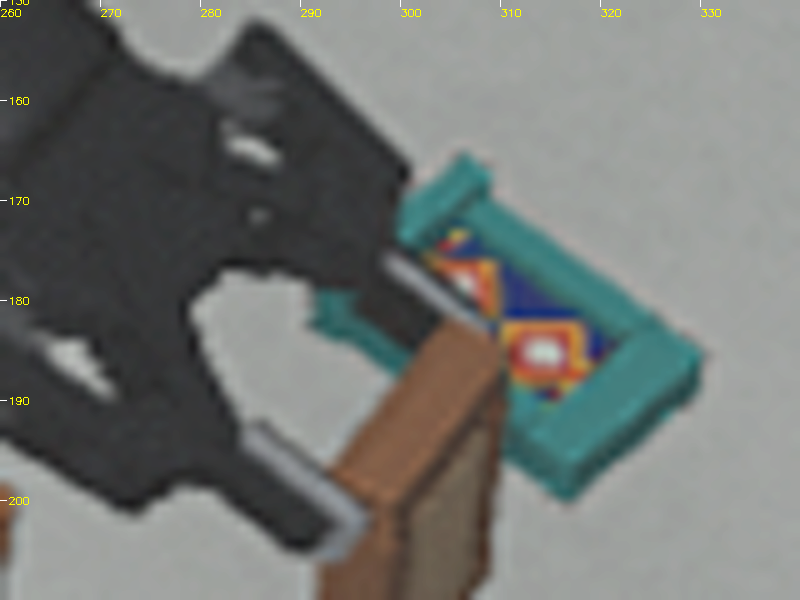

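View pics/t7.png

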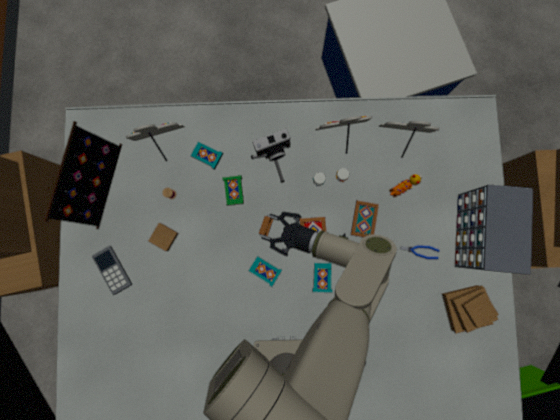

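```bash
python3 -m pendant '{"offset":[[0,0.94,0.34],[0,0.94,0.34],[0,0.94,0.34],[0,0.94,0.34],[0,0.94,0.34],[0,0.47,0.17],[0,0,0],[0,0,0]],"turn":[[0,0,0],[0,0,0],[0,0,0],[0,0,0],[0,0,0],[0,0,0],[0,0,0],[0,0,0]],"grip":[1,1,1,1,1,1,1,1]}'
python3 - <<'E'
from plan import *
show(); a,b=nicho(); print(b,a.as_matrix().round(3))
c=cam("scene"); crop(c,"s8.png",265,170,60,60,10)
E
```

```text
time_s: 7.95
eef_pos: [499.0, 61.4, 82.2]
tcp_rot: [-0.565, 0.805, -0.147, 0.106]
ft_force: [-0.5, 0.4, -1.4]
gripper_width: 0.68
t 7.95 p [499.   61.4  82.2] 
 [[ 0.934 -0.117  0.337]
 [-0.356 -0.319  0.878]
 [ 0.005 -0.941 -0.34 ]] 
j [-0.715  0.372  2.047  1.086  1.529 -0.905] F [-0.5  0.4 -1.4] w 0.68
[500.17450949  65.18269444  53.94634828] [[-0.002 -0.936 -0.351]
 [ 0.002  0.351 -0.936]
 [ 1.    -0.003  0.001]]
```

View pics/s8.png

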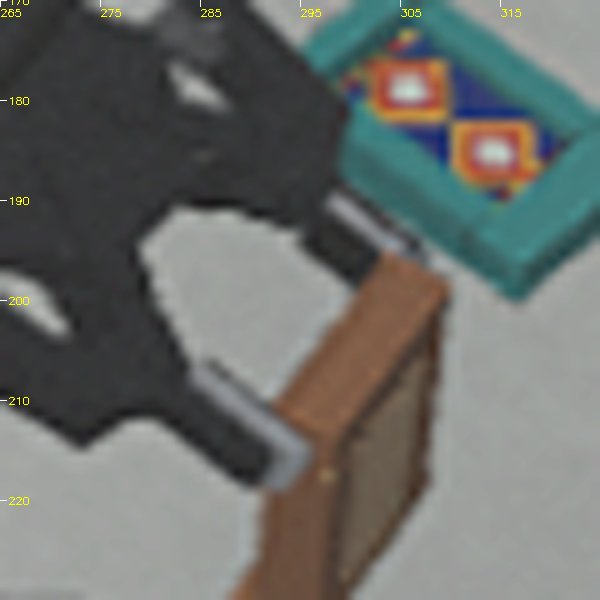

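```bash
python3 -m pendant '{"offset":[[0,0.094,0.034],[0,0.094,0.034],[0,0.094,0.034],[0,0,0]],"turn":[[0,0,0],[0,0,0],[0,0,0],[0,0,0]],"grip":[1,1,1,1]}'
python3 -m pendant '{"offset":[[0,0.094,0.034],[0,0,0]],"turn":[[0,0,0],[0,0,0]],"grip":[1,1]}'
python3 -m pendant '{"offset":[[0,0.094,0.034],[0,0,0]],"turn":[[0,0,0],[0,0,0]],"grip":[1,1]}'
```

```text
time_s: 8.5
eef_pos: [499.1, 61.6, 79.7]
tcp_rot: [-0.565, 0.805, -0.147, 0.106]
ft_force: [-0.9, -0.9, 5.4]
gripper_width: 0.678
time_s: 8.75
eef_pos: [499.2, 61.6, 79.6]
tcp_rot: [-0.566, 0.804, -0.146, 0.106]
ft_force: [-2.9, -2.5, 11.6]
gripper_width: 0.683
time_s: 9.0
eef_pos: [499.3, 61.7, 79.6]
tcp_rot: [-0.567, 0.804, -0.146, 0.106]
ft_force: [-5.2, -2.6, 18.9]
gripper_width: 0.687
```

```bash
python3 -m pendant '{"offset":[[0,-0.1,-0.04],[0,-0.12,-0.04],[0,0,0],[0,0,0],[0,0,0],[0,0,0],[0,0,0],[0,0,0]],"turn":[[0,0,0],[0,0,0],[0,0,0],[0,0,0],[0,0,0],[0,0,0],[0,0,0],[0,0,0]],"grip":[1,1,1,0.28,0.2,0.1,0,0]}'
python3 - <<'E'
from plan import *
show(); a,b=nicho(); print(b,a.as_matrix().round(3))
c=cam("scene"); crop(c,"s9.png",260,170,60,60,10)
c=cam("top"); crop(c,"t9.png",235,190,70,60,10)
E
```

```text
time_s: 10.0
eef_pos: [498.9, 61.5, 79.4]
tcp_rot: [-0.565, 0.805, -0.147, 0.106]
ft_force: [-0.2, 0.2, 0.2]
gripper_width: 1.003
t 10.0 p [498.9  61.5  79.4] 
 [[ 0.934 -0.117  0.337]
 [-0.356 -0.319  0.878]
 [ 0.005 -0.941 -0.34 ]] 
j [-0.715  0.379  2.046  1.086  1.526 -0.91 ] F [-0.2  0.2  0.2] w 1.003
[500.04085691  65.28299469  51.07766609] [[-0.002 -0.936 -0.351]
 [ 0.002  0.351 -0.936]
 [ 1.    -0.003  0.001]]
```

View pics/s9.png

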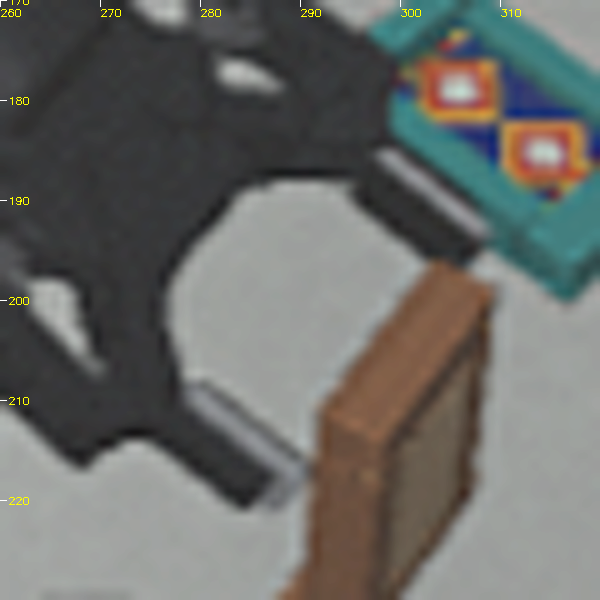

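View pics/t9.png

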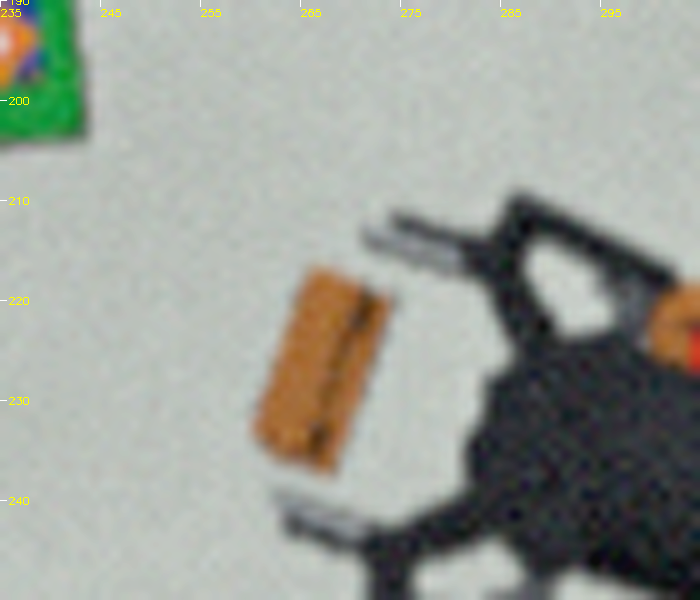

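```bash
python3 - <<'E' | tail -4
from fit import *
B=lambda z,y,h:(z,-y,h)
T=[(B(0,-30,100),(266,216.5)),(B(0,30,100),(260,233.6))]
S=[(B(20,30,100),(303.8,195.8)),(B(0,30,100),(309.5,198.9)),(B(0,-30,100),(298,214)),(B(20,-30,100),(292.2,210.3))]
for a,b in((T,S),(T,[]),([],S)):
    p,r=fit(a,b,[500,65,-1.94]); print(p[:2].round(1),np.degrees(p[2]).round(1),r.tolist())
E
```

```text
[[278.6, 236.4], [275.0, 231.7], [265.7, 230.5], [256.3, 233.5], [252.8, 238.8], [256.8, 243.3], [265.8, 244.4], [274.7, 241.6]]
[499.7  66.2] -111.3 [[-1.2, -0.7], [-1.4, -0.5], [-0.6, -0.9], [0.3, -0.6], [-0.1, -0.1], [-1.0, 0.0]]
[497.6  62. ] -110.6 [[0.0, -0.1], [-0.0, 0.1]]
[500.8  67.2] -111.6 [[-0.1, -0.5], [0.7, -0.2], [0.2, 0.2], [-0.7, 0.3]]
```

```bash
python3 -m pendant '{"offset":[[0,0,-1.5],[0,0,-2.5],[0,-0.5,-3],[0,-2,-3],[0,-3,-3],[0,-3,-2],[0,-3,-2]],"turn":[[0,0,0],[0,0,0],[0,0,0],[0,0,0],[0,0,0],[-5,0,0],[-5,0,0]],"grip":[0,0,0,0,0,0,0]}'
python3 - <<'E'
from plan import *
show()
# tool above the standing nicho: centre of depth z=10
f=np.array([np.cos(np.radians(-111)),np.sin(np.radians(-111)),0])
P=np.array([500,65.3,0])+10*f; print(P)
rows(frame(-21),P+[0,0,180],8)
c=cam("scene"); crop(c,"s10.png",260,170,60,60,10)
E
```

```text
time_s: 11.08
eef_pos: [455.6, -49.6, 247.1]
tcp_rot: [-0.491, 0.852, -0.157, 0.093]
ft_force: [0.7, -0.1, 0.3]
gripper_width: 1.002
t 11.07 p [455.6 -49.6 247.1] 
 [[ 0.934 -0.176  0.312]
 [-0.358 -0.469  0.807]
 [ 0.004 -0.866 -0.501]] 
j [-0.895 -0.031  1.972  0.876  1.797 -0.601] F [ 0.7 -0.1  0.3] w 1.002
[496.4163205   55.96419574   0.        ]
8 offset cm [0.003, -0.744, 1.552] turn [-7.5, -0.03, 0.02] |o|mm 17.2
```

View pics/s10.png

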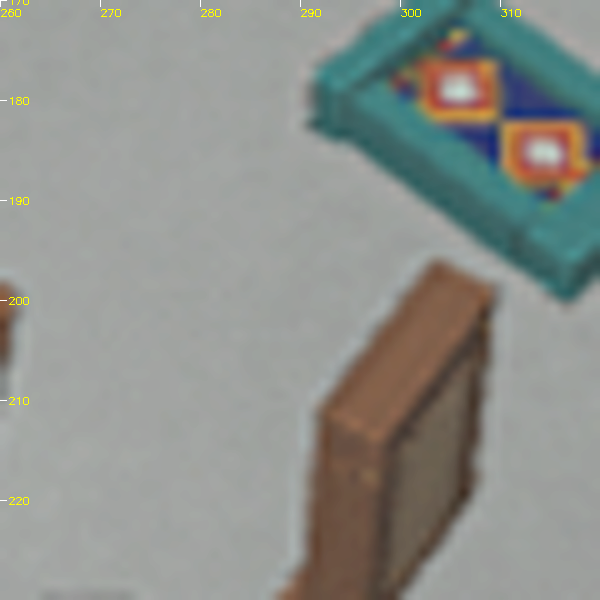

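```bash
python3 -m pendant '{"offset":[[0,-0.74,1.55],[0,-0.74,1.55],[0,-0.74,1.55],[0,-0.74,1.55],[0,-0.74,1.55],[0,-0.74,1.55],[0,-0.74,1.55],[0,-0.74,1.55],[0,0,0]],"turn":[[-7.5,0,0],[-7.5,0,0],[-7.5,0,0],[-7.5,0,0],[-7.5,0,0],[-7.5,0,0],[-7.5,0,0],[-7.5,0,0],[0,0,0]],"grip":[0,0,0,0,0,0,0,0,0]}'
python3 - <<'E'
from plan import *
show()
f=np.array([np.cos(np.radians(-111)),np.sin(np.radians(-111)),0])
P=np.array([500,65.3,0])+10*f
rows(frame(-21),P+[0,0,118],4)
rows(frame(-21),P+[0,0,74],4)
c=cam("scene"); crop(c,"s11.png",260,165,60,60,10)
c=cam("top"); crop(c,"t11.png",235,190,70,60,10)
E
```

```text
time_s: 12.25
eef_pos: [496.1, 59.0, 178.0]
tcp_rot: [0.0, 0.984, -0.179, 0.001]
ft_force: [-0.3, 0.7, -0.4]
gripper_width: 0.996
t 12.25 p [496.1  59.  178. ] 
 [[ 0.936 -0.353  0.002]
 [-0.353 -0.936 -0.   ]
 [ 0.002 -0.    -1.   ]] 
j [ 1.600e-02 -1.150e-01  1.832e+00 -1.000e-03  1.422e+00  3.760e-01] F [-0.3  0.7 -0.4] w 0.996
4 offset cm [0.032, 0.068, 1.499] turn [-0.0, -0.03, 0.09] |o|mm 15.0
4 offset cm [0.031, 0.068, 2.599] turn [-0.0, -0.03, 0.09] |o|mm 26.0
```

View pics/s11.png

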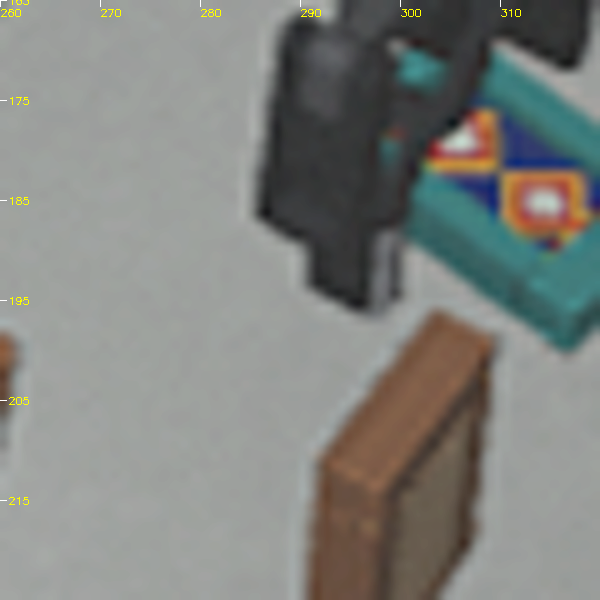

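View pics/t11.png

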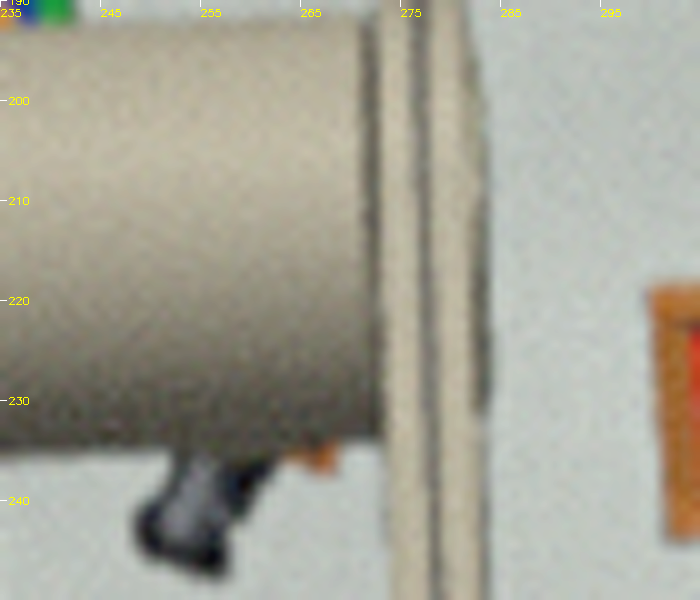

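```bash
python3 -m pendant '{"offset":[[0.03,0.07,1.5],[0.03,0.07,1.5],[0.03,0.07,1.5],[0.03,0.07,1.5],[0,0,0]],"turn":[[0,0,0],[0,0,0],[0,0,0],[0,0,0],[0,0,0]],"grip":[0,0,0,0,0]}'
python3 - <<'E'
from plan import *
show()
Rc,p,_=cur(); t=cam("scene")
for b in (0,13):
  P=[p+Rc.apply([sx*42.5,sy*11,-b]) for sx in(-1,1) for sy in(-1,1)]; print(b,proj(t,P).round(1).tolist())
crop(t,"s12.png",270,165,60,60,10)
E
```

```text
time_s: 12.98
eef_pos: [495.9, 54.1, 117.1]
tcp_rot: [-0.001, 0.983, -0.181, 0.001]
ft_force: [-0.0, 0.6, -0.0]
gripper_width: 1.0
t 12.97 p [495.9  54.1 117.1] 
 [[ 0.934 -0.357  0.002]
 [-0.357 -0.934  0.001]
 [ 0.002 -0.001 -1.   ]] 
j [ 5.000e-03 -6.100e-02  1.897e+00  1.000e-03  1.303e+00  3.700e-01] F [-0.   0.6 -0. ] w 1.0
0 [[312.0, 191.0], [304.7, 187.3], [295.1, 213.2], [287.6, 209.3]]
13 [[312.5, 187.8], [305.1, 184.1], [295.4, 210.1], [287.8, 206.2]]
```

View pics/s12.png

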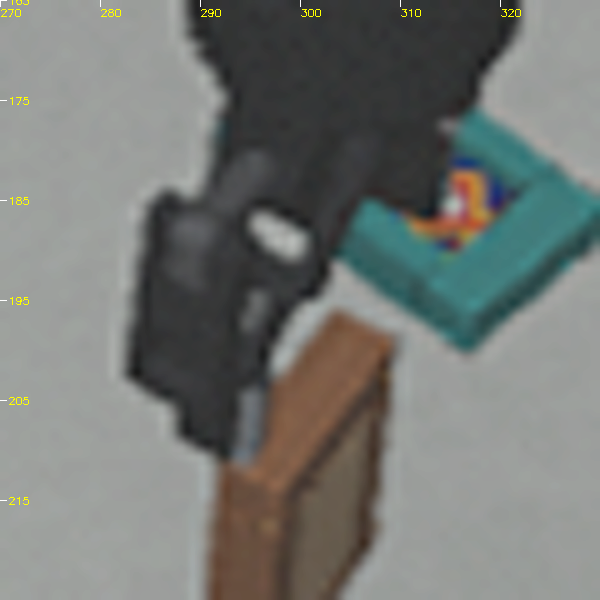

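```bash
python3 -m pendant '{"offset":[[0.05,-0.25,0],[0,0,1.1],[0,0,1.1],[0,0,1.1],[0,0,1.1],[0,0,0],[0,0,0]],"turn":[[0,0,0],[0,0,0],[0,0,0],[0,0,0],[0,0,0],[0,0,0],[0,0,0]],"grip":[0,0,0,0,0,0,0]}'
python3 - <<'E'
from plan import *
show()
t=cam("scene")
crop(t,"s13.png",270,165,60,60,10)
E
```

```text
time_s: 13.9
eef_pos: [499.0, 56.5, 75.3]
tcp_rot: [-0.001, 0.983, -0.181, 0.003]
ft_force: [-0.5, 0.0, 1.1]
gripper_width: 0.998
t 13.9 p [499.   56.5  75.3] 
 [[ 0.934 -0.356  0.006]
 [-0.356 -0.934  0.001]
 [ 0.005 -0.003 -1.   ]] 
j [ 1.000e-02 -4.000e-03  1.924e+00  1.000e-03  1.216e+00  3.740e-01] F [-0.5  0.   1.1] w 0.998
```

View pics/s13.png

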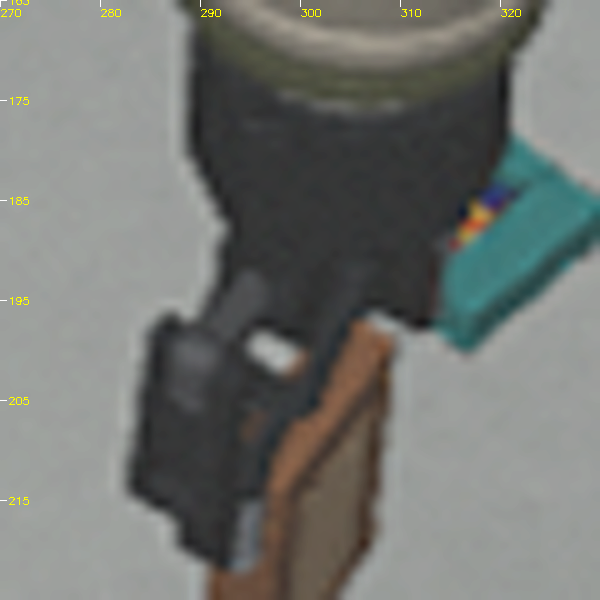

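```bash
python3 -m pendant '{"offset":[[0,0,0.2],[0,0,0],[0,0,0],[0,0,0],[0,0,0],[0,0,0],[0,0,0],[0,0,0]],"turn":[[0,0,0],[0,0,0],[0,0,0],[0,0,0],[0,0,0],[0,0,0],[0,0,0],[0,0,0]],"grip":[0,0.1,0.2,0.24,0.28,1,1,1]}' 70
python3 - <<'E'
from plan import *
show()
t=cam("scene")
crop(t,"s14.png",270,170,60,60,10)
E
```

```text
time_s: 14.95
eef_pos: [499.0, 56.7, 73.6]
tcp_rot: [-0.001, 0.983, -0.181, 0.003]
ft_force: [-2.4, 1.2, 5.4]
gripper_width: 0.685
t 14.95 p [499.   56.7  73.6] 
 [[ 0.934 -0.356  0.006]
 [-0.356 -0.934  0.001]
 [ 0.005 -0.003 -1.   ]] 
j [ 1.000e-02 -2.000e-03  1.925e+00  1.000e-03  1.213e+00  3.740e-01] F [-2.4  1.2  5.4] w 0.685
```

View pics/s14.png

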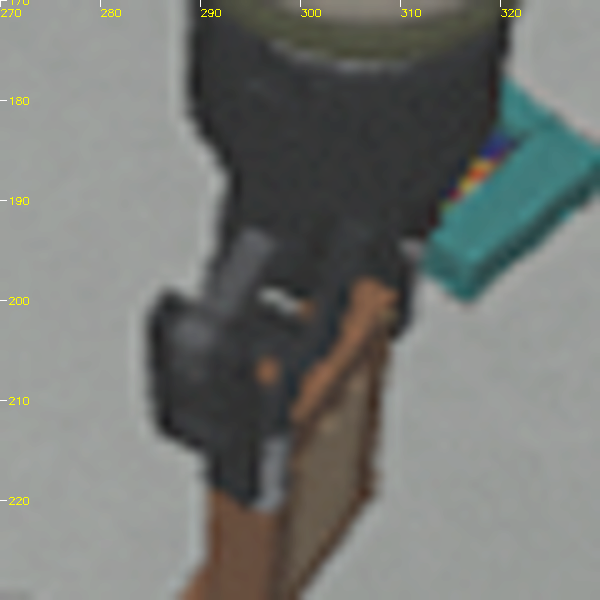

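```bash
python3 -m pendant '{"offset":[[0,0,-1],[0,0,-3.5],[0,0,-4.5],[0,0,-4.5],[0,0,-4],[0,0,0]],"turn":[[0,0,0],[0,0,0],[0,0,0],[0,0,0],[0,0,0],[0,0,0]],"grip":[1,1,1,1,1,1]}'
cat >> plan.py <<'E'
def rel2(off=9.5,h=23.6,yawerr=0,pitch=0):
    import json
    # tool x = -nicho y, tool y = face dir, tool z = -up
    M=np.array([[0,-1,0],[0,0,1],[-1,0,0]]) # columns: nicho x,y,z in tool axes
    json.dump([R.from_matrix(M).as_quat().tolist(),[0,-off,h]],open("rel.json","w"))
LENS=np.array([689.4,8.7,223.1]); LY=18.9
def final(L=LENS,ly=LY):
    d=np.array([np.cos(np.radians(ly)),np.sin(np.radians(ly)),0]); return tool_for(upright(ly),L-220*d)
E
python3 - <<'E'
from plan import *
rel2(); show(); a,b=nicho(); print(b,a.as_matrix().round(3))
Rt,pt=final(); print(Rt.as_matrix().round(3),pt); rows(Rt,pt,14)
E
```

```text
time_s: 15.75
eef_pos: [500.1, 56.3, 252.8]
tcp_rot: [-0.001, 0.983, -0.181, 0.006]
ft_force: [0.6, 0.4, -1.6]
gripper_width: 0.686
t 15.75 p [500.1  56.3 252.8] 
 [[ 0.934 -0.356  0.013]
 [-0.356 -0.934  0.001]
 [ 0.012 -0.005 -1.   ]] 
j [ 0.01  -0.156  1.733  0.     1.551  0.374] F [ 0.6  0.4 -1.6] w 0.686
[503.77817059  65.19897918 229.23888561] [[-0.013 -0.934 -0.356]
 [-0.001  0.356 -0.934]
 [ 1.    -0.012 -0.005]]
[[-0.324  0.946 -0.   ]
 [ 0.946  0.324  0.   ]
 [ 0.    -0.    -1.   ]] [490.24903197 -59.48461653 246.7       ]
14 offset cm [-0.724, 0.743, 0.038] turn [0.05, -0.05, -9.27] |o|mm 10.4
```

```bash
python3 -m pendant '{"offset":[[-0.72,0.74,0],[-0.72,0.74,0],[-0.72,0.74,0],[-0.72,0.74,0],[-0.72,0.74,0],[-0.72,0.74,0],[-0.72,0.74,0]],"turn":[[0,0,-9.3],[0,0,-9.3],[0,0,-9.3],[0,0,-9.3],[0,0,-9.3],[0,0,-9.3],[0,0,-9.3]],"grip":[1,1,1,1,1,1,1]}'
python3 - <<'E'
from plan import *
show(); Rt,pt=final(); rows(Rt,pt,7)
E
```

```text
time_s: 16.62
eef_pos: [455.6, 1.5, 246.4]
tcp_rot: [0.0, 0.925, 0.379, 0.002]
ft_force: [0.4, -0.3, -1.2]
gripper_width: 0.686
t 16.62 p [455.6   1.5 246.4] 
 [[ 0.713  0.701  0.003]
 [ 0.701 -0.713  0.001]
 [ 0.003  0.002 -1.   ]] 
j [-1.100e-01 -2.800e-01  1.851e+00  1.000e-03  1.567e+00 -8.870e-01] F [ 0.4 -0.3 -1.2] w 0.686
7 offset cm [-0.714, 0.778, -0.004] turn [0.03, -0.01, -9.19] |o|mm 10.6
```

```bash
python3 -m pendant '{"offset":[[-0.71,0.78,0],[-0.71,0.78,0],[-0.71,0.78,0],[-0.71,0.78,0],[-0.71,0.78,0],[-0.71,0.78,0],[-0.71,0.78,0],[0,0,0],[0,0,0]],"turn":[[0,0,-9.2],[0,0,-9.2],[0,0,-9.2],[0,0,-9.2],[0,0,-9.2],[0,0,-9.2],[0,0,-9.2],[0,0,0],[0,0,0]],"grip":[1,1,1,1,1,1,1,1,1]}'
python3 - <<'E'
from plan import *
show(); Rt,pt=final(); rows(Rt,pt,2)
c=cam("scene");crop(c,"s15.png",230,145,80,60,10); crop(c,"s15b.png",230,200,80,60,10);cv2.imwrite("pics/s15c.png",c["color"])
c=cam("top");crop(c,"t15.png",245,120,80,60,10); crop(c,"t15b.png",245,160,80,60,10);cv2.imwrite("pics/t15c.png",c["color"])
E
```

```text
time_s: 17.75
eef_pos: [490.4, -59.0, 247.2]
tcp_rot: [0.001, 0.585, 0.811, 0.002]
ft_force: [0.9, -0.2, -1.1]
gripper_width: 0.69
t 17.75 p [490.4 -59.  247.2] 
 [[-0.316  0.949  0.004]
 [ 0.949  0.316  0.001]
 [-0.     0.004 -1.   ]] 
j [-2.250e-01 -1.700e-01  1.756e+00  2.000e-03  1.552e+00 -2.117e+00] F [ 0.9 -0.2 -1.1] w 0.69
2 offset cm [-0.023, -0.015, 0.025] turn [0.12, 0.01, -0.24] |o|mm 0.4
```

View pics/s15c.png

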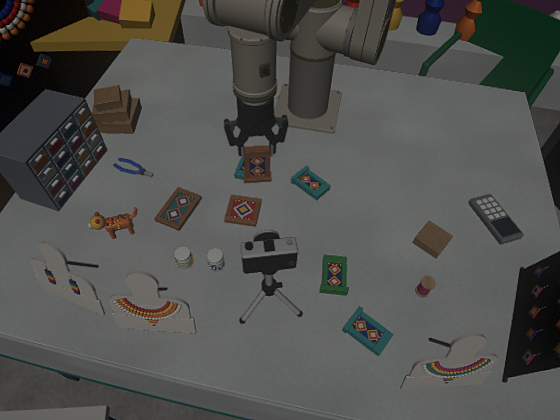

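View pics/t15c.png

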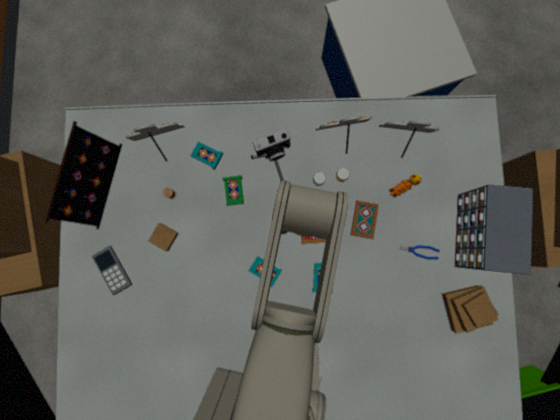

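View pics/s15b.png

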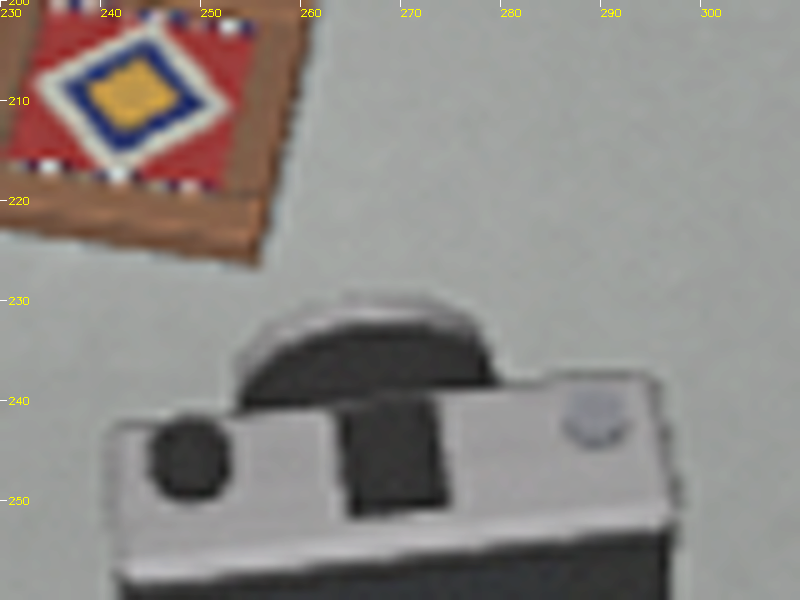

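View pics/s15.png

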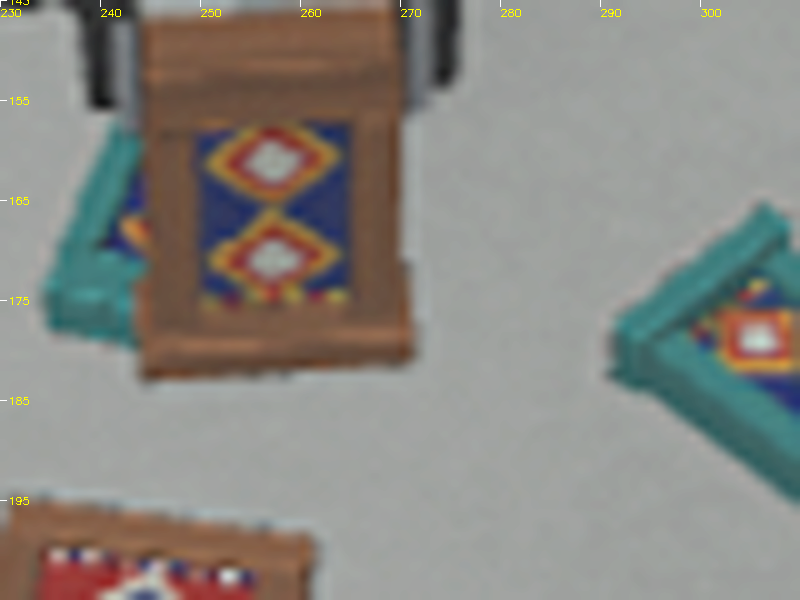

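Run:
```python
from plan import *
s=cam("scene"); Rn,pn=nicho()
pts=dict(topL=(50,30,20),topR=(50,-30,20),plTL=(-38,34,26),plTR=(-38,-34,26),plBL=(-50,34,26),plBR=(-50,-34,26),rail_in=(30,18,20),rail_inR=(30,-18,20),btm=(-38,0,26),topbackL=(50,30,0),topbackR=(50,-30,0))
for k,v in pts.items(): print(k,proj(s,pn+Rn.apply(v)).round(1)[0])
```

```text
topL [243. 152.]
topR [269.5 150. ]
plTL [243.3 179.5]
plTR [271.2 177.3]
plBL [243.5 182.7]
plBR [271.2 180.5]
rail_in [248.7 157.7]
rail_inR [264.3 156.5]
btm [257.3 178.4]
topbackL [242.5 145.7]
topbackR [268.6 143.8]
```

```bash
cat > fit2.py <<'E'
import fit
from fit import *
T=[((17,54,40),(252.5,140.5)),((-17,54,40),(257,151.3)),((-17,-54,40),(290,138.7)),((17,-54,40),(285.7,128.7))]
S=[((17,-54,40),(242,258)),((17,54,40),(297,252.5)),((-17,-54,40),(240.5,242.7)),((-17,54,40),(294.7,237.5))]
sh=lambda L,d:[(a,(b[0]-d[0],b[1]-d[1])) for a,b in L]
print("====")
for dt,ds in (((0,0),(0,0)),((1.4,.7),(.6,.5)),((1.4,.7),(0,0)),((1,.5),(.6,.5))):
    p,r=fit.fit(sh(T,dt),sh(S,ds),[735,24,.33,223]); print(dt,ds,"lens",pose(p,[-48,0,0]).round(1),np.degrees(p[2]).round(2),r.tolist())
E
python3 fit2.py | sed -n '/====/,$p'
```

```text
====Traceback (most recent call last):
  File "fit2.py", line 8, in <module>
    p,r=fit.fit(sh(T,dt),sh(S,ds),[735,24,.33,223]); print(dt,ds,"lens",pose(p,[-48,0,0]).round(1),np.degrees(p[2]).round(2),r.tolist())
        ^^^^^^^
AttributeError: 'function' object has no attribute 'fit'
```

```bash
sed -i 's/fit\.fit/fit/; s/^import fit$//' fit2.py; python3 fit2.py | sed -n '/====/,$p'; python3 -c "
from plan import *
show()"
```

```text
====
(0, 0) (0, 0) lens [689.4   8.7 223.1] 18.88 [[-1.2, 0.5], [-1.8, 0.4], [0.1, 0.2], [0.3, -0.4], [-1.1, 0.1], [0.4, 0.0], [-0.8, 0.1], [0.0, 0.0]]
(1.4, 0.7) (0.6, 0.5) lens [690.8   9.  227.2] 18.97 [[-0.1, 0.4], [-0.6, 0.3], [1.3, 0.1], [1.5, -0.5], [-0.5, 0.2], [1.2, 0.0], [-0.3, 0.1], [0.8, -0.1]]
(1.4, 0.7) (0, 0) lens [691.    9.9 226. ] 18.98 [[-0.4, 0.4], [-0.9, 0.3], [1.0, 0.1], [1.2, -0.5], [-0.7, 0.2], [1.0, 0.0], [-0.5, 0.1], [0.6, -0.1]]
(1, 0.5) (0.6, 0.5) lens [690.3   8.6 226.3] 18.99 [[-0.3, 0.4], [-0.8, 0.3], [1.1, 0.1], [1.2, -0.5], [-0.6, 0.2], [1.0, 0.0], [-0.4, 0.1], [0.6, -0.0]]
t 18.1 p [490.9 -59.1 248.1] 
 [[-0.319  0.948  0.006]
 [ 0.948  0.319  0.001]
 [-0.001  0.005 -1.   ]] 
j [-2.250e-01 -1.710e-01  1.755e+00  2.000e-03  1.552e+00 -2.120e+00] F [ 0.1  0.5 -1.6] w 0.689
```

Run:
```python
from plan import *
Rt,pt=final(np.array([690.7,9.2,226.5]),18.95); print(pt); rows(Rt,pt,2)
```

```text
[491.60861009 -59.15838255 250.1       ]
2 offset cm [-0.015, 0.032, -0.1] turn [0.16, 0.04, -0.17] |o|mm 1.1
```

```bash
python3 -m pendant '{"offset":[[-0.01,0.03,-0.12],[-0.01,0.03,-0.12],[0,0,0],[0,0,0]],"turn":[[0.15,0,-0.17],[0.15,0,-0.17],[0,0,0],[0,0,0]],"grip":[1,1,1,1]}'
for i in 1 2 3; do python3 -m pendant '{"offset":[[0,0,0]],"turn":[[0,0,0]],"grip":[1]}'|sed -n 2,4p; done
python3 - <<'E'
from plan import *
show();Rt,pt=final(np.array([690.7,9.2,226.5]),18.95); rows(Rt,pt,1)
s=cam("scene"); crop(s,"s16.png",230,140,80,60,10); Rn,pn=nicho()
for k in [(50,30,20),(50,-30,20),(-50,34,26),(-50,-34,26),(30,18,20),(30,-18,20)]: print(k,proj(s,pn+Rn.apply(k)).round(1)[0])
c=cam("top");cv2.imwrite("pics/t16.png",c["color"])
E
```

```text
time_s: 18.6
eef_pos: [491.7, -59.2, 250.4]
tcp_rot: [0.001, 0.581, 0.814, -0.0]
ft_force: [0.6, 0.6, -1.5]
gripper_width: 0.687
eef_pos: [491.6, -59.2, 250.4]
tcp_rot: [0.0, 0.581, 0.814, -0.0]
ft_force: [-0.0, 0.6, -1.5]
eef_pos: [491.6, -59.2, 250.4]
tcp_rot: [0.0, 0.581, 0.814, -0.0]
ft_force: [0.6, -0.1, -0.7]
eef_pos: [491.6, -59.2, 250.4]
tcp_rot: [0.0, 0.581, 0.814, -0.0]
ft_force: [-0.7, -0.2, -0.4]
t 18.98 p [491.6 -59.2 250.4] 
 [[-0.325  0.946  0.   ]
 [ 0.946  0.325 -0.001]
 [-0.001  0.    -1.   ]] 
j [-2.230e-01 -1.650e-01  1.745e+00 -1.000e-03  1.560e+00 -2.125e+00] F [-0.7 -0.2 -0.4] w 0.692
1 offset cm [0.004, 0.003, 0.028] turn [0.0, 0.07, 0.01] |o|mm 0.3
(50, 30, 20) [242.8 151.5]
(50, -30, 20) [269.3 149.5]
(-50, 34, 26) [243.3 182.3]
(-50, -34, 26) [271.  179.9]
(30, 18, 20) [248.5 157.3]
(30, -18, 20) [264.1 156. ]
```

View pics/s16.png

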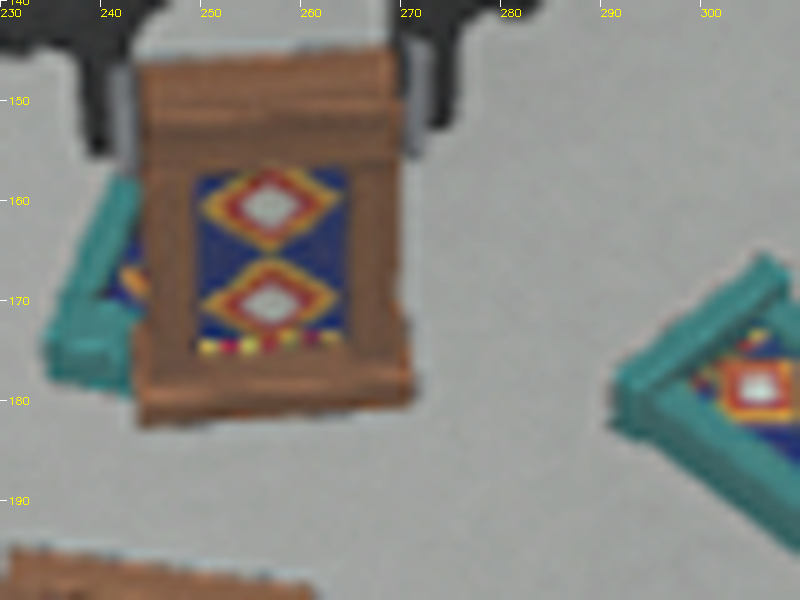

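```bash
python3 -c "
from station import robot
print(robot.sign_off())"
```

```text
the job is handed in; nothing more can be done
None
```

I stood the wooden nicho on its plinth and let go. I then took it afresh by the top rail, with the pads on the rail's two ends. It was handed in held still and upright in front of the camera at about 19 s, with no failed moves.

**Pose at hand-in:** I put the lens at about (691, 9, 226.5), with the camera axis at 19° yaw. The TCP read (491.6, -59.2, 250.4), within 0.5 mm and 0.1° of the pose calculated for a face centre straight in front of the lens at 200 mm. The tool was vertical to within about 0.1°.

**Final picture:** the frame is level and firmly held, and its corners are within about 1 px of the prediction. I saw nothing displaced in the last scene views. Nothing came near the camera, and the highest force I read was about 20 N, when seating the plinth.

**Where the checks disagreed:**
- The two cameras differed by 3–5 mm. I corrected for this using where the gripper and the held frame appeared in the pictures. It raised the lens-height estimate from 223 to 226.5 mm, so height is uncertain by about 3 mm.
- Where the frame sits front to back in the jaws is known only to about 1–2 mm, so the distance to the lens carries at least that uncertainty.
- The arm hid the frame from the top camera, so only the scene camera checked the final pose.

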